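Pack the ink roller and fasten the print-making case

ROBOT

A 7-joint arm with a two-finger parallel gripper is mounted at the origin on the work surface. World frame = base frame: x ahead of the robot, y to its left, z up, the work surface at z = 0. Lengths are in m, angles in rad, forces in N, time in s.
With the tool pointing down it reaches from about 0.4 to 0.875 m from the base axis. Payload 19.3 kg.
Tool frame: the origin (TCP) lies midway between the tips of the shut fingers; the grasp point (between the pads) lies 19 mm behind it; x points along the fingers, z is the direction in which the jaws open and shut, and the axes are right-handed (so a half turn about x gives the same grasp; the last joint's range is limited). The gripper opens to 85 mm and grips with 20 to 120 N. Pads are 22 mm wide; open, the fingers measure 114 mm over their backs; the gripper's body (76 mm by 85 mm) begins 54 mm behind the grasp point. The pads swing forward as they close: fully open they stand 13 mm farther back than shut.
Start: joints at [1.058, 0.521, -0.036, 1.599, 0.021, 1.021, -0.113], TCP at [0.268, -0.565, 0.204] pointing down, gripper open.
Joint ranges: [-2.91, 2.91], [-0.3, 2.13], [-1.5, 1.42], [0.17, 2.43], [-1.26, 4.41], [0.16, 1.93], [-2.52, 2.52]. Speed limits (rad/s): [1.89, 1.89, 2.39, 2.39, 3.01, 3.01, 3.01].

INTERFACE

Orientations are given as [roll, pitch, yaw] about the fixed x, y, z axes, in that order (R = Rz(yaw) Ry(pitch) Rx(roll)).
In Python, from rig import state, snapshot, calibration, ticket, finder gives the robot as it stands.
- The arm moves only by the tool apply_moves, never from a script. Its arguments are lists of equal length, an entry for each row: "offset": the shift along the tool's x, y, z in m, a list of three; "spin": the turn about the tool's x in rad. In form: {"offset": [[tx, ty, tz], ...], "spin": [spin, ...]}. A call has 1 to 12 rows; each row shifts and turns the commanded pose from where the row before left it, along the tool's axes as they then stand; what a row does not reach is not made up. A row lasts 1/10 s, in which the tool goes at most 50 mm and 8.59 degrees, less where a joint would pass 70% of its speed; a pose out of reach is approached as far as the arm can. A call is refused whole if a number of a shift passes 0.05 or a number of a turn 0.15, either way. A call with a gripper value outside its range is refused whole. "hand" is the opening, from 0 (shut) to 1 (fully open), set as the call begins (left out, the last holds). The fingers move at their own pace and stop on an object; the grip force is fixed at half the most. Time passes only in rows, so rows that do not move let the fingers close. It gives the time, the measured TCP pose, the force and the opening at its end, in the units of the state.
- state(): the state, without advancing time (a new reading comes with each control period).
- snapshot(name): name is "scene" or "top" or "wrist"; returns (picture, depth): 400x640x3 uint8, blue, green, red; 400x640 float32, m along the optical axis (not along the pixel's ray), 0 where there is no reading.
- calibration(name): a dict with "intrinsics" (3x3 intrinsics, pixels), "R" (3x3) and "t" (3): a world point X has camera coordinates R X + t. Camera axes: x right, y down, z forward; pixel columns grow to the right and rows downward; lengths in m; the calibration is good to about 2 mm. A picture is of the moment at which its call begins: read the wrist's pose just before it. calibration takes no time and is no camera call; for the wrist camera it gives the pose at the moment of the call.
- ticket.finish_job(): hands the job in, once; it reports no verdict.
Trained networks look in the newest picture that a camera, given by its name, has taken for a name from the list of things; names that differ only in an ending like _2 or _b are one class to them, and where a whole thing is asked for, a point or a joint stands for the part that bears it (a point fixed in the world has none). Each returns a list of dicts, best first, with "conf" (0 to 1); they miss things now and then, are a little off and sometimes report something else, mostly with a low value. They report only what shows in the picture. A call takes as long as a camera call. They do not tell look-alikes from the thing itself.
- finder.outline_of(camera, thing): "pixels" (400x640 bool, what is visible of it) and "centre" ([column, row] in pixels, amid what is visible of it).
The state is a dict: "t": time; "joint_positions": joint angles; "dq": joint speeds; "effort": joint torques, N m; "position": TCP position; "tcp_rot": TCP orientation; "ft_force": force on the tool from outside, world axes, zero at the start; "moment": the same for the moment, N m; "finger_gap": finger opening in m.
Only numpy, scipy, OpenCV 4.12 (cv2) and the standard library are available. Lean on these libraries where they do the work, as an engineer would, in place of code of your own. Each camera call takes 0.05 s, during which the arm holds its last target. There are 200 camera calls.

TASK

Lay the ink roller flat in the empty front bay of the open wooden case, setting it down rather than dropping it. Then shut the lid fully without slamming it, and only once the lid is down swing the steel hasp over the staple until it lies flat on the lid. Leave the other things on the table where they are.

Things in the scene. Friction and masses are not known exactly. Their poses are not given: they have to be found in the camera images.
- case: Wooden case, fixed to the table: 160 mm (x, front to back) by 240 mm (y) by 60 mm high without its lid. Origin at the centre of its underside, z up, its front (hasp side) faces its own -x. Walls 8 mm, floor 6 mm. A divider along y, its top 46 mm above the table, parts it into an empty front bay (94 mm by 224 mm) and a 44 mm rear bay already filled with pencils and erasers up to 36 mm.
- front_bay (a point): Centre of the front bay's floor (25 mm in front of the case's middle, 6 mm above the table); axes as the case's. The bay is 94 mm along x, 224 mm along y and 54 mm deep to the rim.
- lid (a joint): Lid hinge, rad: 0 = shut, grows as it opens upward and back, stop at 2.0. A stiff hinge: the lid stays about where it is left when standing. It starts standing open.
- lid_hinge (a point): Middle of the hinge line, on the case's rear rim (80 mm behind the case's middle, 60 mm above the table). Axes turn with the lid: x from the front edge to the hinge, y along the hinge, z out of the lid's upper (outer) face. The hinge line lies in the lid's underside.
- lid_middle (a point): Centre of the lid's outer face. Wooden panel 160 by 240 mm, 12 mm thick; shut, its outer face is 72 mm above the table. A steel wire staple (14 mm wide) stands 10 mm up from the outer face, on the middle line 9 mm in from the front edge.
- lid_edge (a point): Middle of the lid's front edge at the outer face, 160 mm from the hinge.
- hasp (a joint): Hasp hinge, rad: 0 = lying over the shut lid with the staple through its slot, grows as it swings up and out to the front (the front), stop at 1.8. Stiff: stays where it is left. Starts swung out, about 1.25 to 1.6, its arm standing up in front of the case.
- hasp_hinge (a point): Middle of the hasp's hinge pin: 6 mm in front of the case's front face, 45 mm above the table, pin along the case's y. Axes turn with the hasp: at joint value 0 they are the case's axes.
- hasp_tip (a point): Free end of the hasp's arm, on its outer face. The hasp is an L of steel strap 44 mm wide and 4 mm thick: in its own axes (origin at the pin) it rises 32 mm along z, then the arm runs 62 mm along x; the tip is at x 62, z 32 mm. The slot for the staple runs from x 7 to 23 mm; beyond it the arm is solid.
- brayer: Ink roller (brayer), 163 mm long, 70 mm wide, 36 mm high, 0.2 kg. Origin on the underside below the middle of the handle's front part; z up. Black rubber roller (36 mm diameter, 54 mm long along y) at x +55 mm in a steel fork 70 mm wide; round wooden handle (28 mm diameter, axis 18 mm up) from x +15 mm back to a 36 mm flared end at x -90 mm. Spans x -90 to +73 mm.
- brayer_grip (a point): Point on the handle's axis above the brayer's origin, 18 mm up; good place to grip across the handle, near its centre of mass. Axes as the brayer's.
- spatula: Bystander: a spatula 190 mm long lying flat near the ink roller; leave it. Origin on its underside.
- ink_jar: Bystander: jar, 64 mm diameter, 75 mm high. Origin at the centre of its underside.
- tape: Bystander: roll of paper tape lying flat, 90 mm diameter, 22 mm high. Origin at the centre of its underside.
- ink_can: Bystander: ink can, 70 mm diameter, 100 mm high. Origin at the centre of its underside.
- brush_pot: Bystander: white pot 76 mm diameter, 95 mm high, with brushes reaching to about 235 mm. Origin at the centre of its underside.
- print_block: Bystander: wooden printing block 100 by 130 by 20 mm lying flat. Origin at the centre of its underside.
Things that resemble listed ones, but are neither listed nor needed, are in the scene too. What is shaped like the brayer but pink or purple is not meant.

How it is judged:
By the outcome, as a careful person would: the job done as asked, in the order asked, and still so for the second after the job is handed in, with the robot touching nothing.
It also fails if it takes over 67 s, if anything falls off the work surface, if the arm or the gripper's body presses on something with over 40 N, if the wrist force passes 120 N, or if a joint passes its speed limit or range.

## Working session

There is one attempt and no reset: what is moved stays moved. The work goes in short steps, Python scripts to look and compute and a tool call to move; the robot and the scene stay as the last step left them, time stands still between calls to the robot, and variables do not carry over. Pictures are saved under pics/ and viewed, about 8 in all and at most 12, crops included, and the job is handed in when it is done.

Besides the shell and the picture viewer there is one more tool, called after "Emit:" as name(argument=value, ...), one argument or row to a line, values as JSON. apply_moves: Moves the arm, as the interface text tells. Its arguments: {"type":"object","properties":{"offset":{"type":"array","items":{"type":"array","items":{"type":"number"}}},"spin":{"type":"array","items":{"type":"number"}},"hand":{"type":"number"}},"required":["offset","spin"]}

```bash
ls; mkdir -p pics
cat > h.py <<'E'
import numpy as np, cv2
from rig import state, snapshot, calibration, ticket, finder
def pts(cam,depth,mask):
    c=calibration(cam);K=np.array(c["intrinsics"]);R=np.array(c["R"]);t=np.array(c["t"]).ravel()
    v,u=np.nonzero(mask&(depth>0));d=depth[v,u]
    P=np.c_[(u-K[0,2])/K[0,0]*d,(v-K[1,2])/K[1,1]*d,d]
    return (P-t)@R
def find(cam,thing,depth):
    out=[]
    for r in finder.outline_of(cam,thing):
        p=pts(cam,depth,r["pixels"]); out.append((r,p))
    return out
E
python3 - <<'E'
from h import *
s=state();print({k:np.round(v,3).tolist() for k,v in s.items()})
for cam in("top","scene"):
    im,d=snapshot(cam);cv2.imwrite(f"pics/{cam}0.png",im)
    for th in ("brayer","case","lid","hasp","spatula") :
        for r,p in find(cam,th,d):
            print(cam,th,round(r["conf"],2),np.round(r["centre"]),r["pixels"].sum(),np.round(np.median(p,0),3),np.round(np.percentile(p,[2,98],axis=0),3).tolist() if len(p) else None)
E
```

```text
pics
{'t': 0.0, 'joint_positions': [1.058, 0.522, -0.036, 1.6, 0.021, 1.021, -0.113], 'dq': [0.0, 0.0, 0.0, 0.0, -0.0, 0.0, 0.0], 'effort': [0.001, -92.711, 1.981, -36.993, 0.018, 0.008, 0.0], 'position': [0.268, -0.564, 0.203], 'tcp_rot': [-3.09, 1.57, 2.065], 'ft_force': [0.726, -1.185, -0.281], 'moment': [-0.035, 0.028, -0.02], 'finger_gap': 0.085}
top brayer 0.92 [414. 134.] 396 [ 0.768 -0.339  0.03 ] [[0.729, -0.421, 0.018], [0.817, -0.275, 0.04]]
top brayer 0.76 [410. 284.] 433 [ 0.253 -0.327  0.031] [[0.19, -0.357, 0.016], [0.346, -0.303, 0.04]]
top brayer 0.61 [393. 175.] 579 [ 0.622 -0.277  0.028] [[0.583, -0.369, -0.005], [0.674, -0.219, 0.039]]
top case 0.97 [299. 187.] 5334 [0.582 0.046 0.039] [[0.453, -0.071, 0.0], [0.667, 0.162, 0.216]]
top case 0.2 [215. 241.] 240 [0.371 0.31  0.021] [[0.331, 0.257, -0.001], [0.412, 0.343, 0.028]]
top lid 0.92 [301. 159.] 1668 [0.645 0.036 0.16 ] [[0.618, -0.076, 0.063], [0.674, 0.15, 0.219]]
top hasp 0.21 [385. 226.] 676 [ 0.443 -0.248  0.004] [[0.401, -0.363, -0.004], [0.468, -0.189, 0.022]]
top hasp 0.19 [300. 187.] 5370 [0.582 0.04
[... 286 characters left out ...]
06. 327.] 1343 [ 0.776 -0.328  0.029] [[0.735, -0.424, -0.001], [0.824, -0.272, 0.037]]
scene brayer 0.7 [223. 269.] 921 [ 0.628 -0.282  0.029] [[0.589, -0.37, 0.01], [0.674, -0.216, 0.037]]
scene case 0.69 [348. 212.] 6576 [0.635 0.05  0.073] [[0.437, -0.074, 0.003], [0.676, 0.168, 0.216]]
scene lid 0.98 [353. 220.] 3228 [0.656 0.035 0.16 ] [[0.631, -0.076, 0.067], [0.678, 0.15, 0.217]]
scene hasp 0.66 [343. 171.] 358 [0.438 0.064 0.059] [[0.381, 0.043, -0.001], [0.457, 0.086, 0.111]]
scene spatula 0.68 [231. 209.] 941 [ 0.448 -0.247  0.003] [[0.402, -0.359, -0.002], [0.472, -0.184, 0.02]]
scene spatula 0.61 [347. 172.] 355 [0.438 0.065 0.06 ] [[0.342, 0.043, -0.001], [0.456, 0.087, 0.111]]
```

Run:
```python
import cv2
im=cv2.imread("pics/top0.png");a=cv2.resize(im[90:320,180:460],(730,600),interpolation=cv2.INTER_CUBIC);cv2.imwrite("pics/a.png",a)
```

```text
(no output)
```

View pics/a.png

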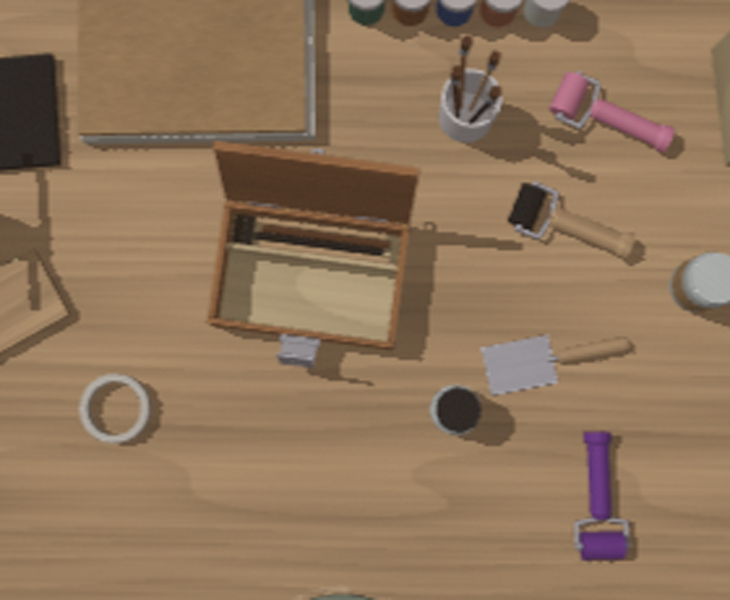

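View pics/scene0.png

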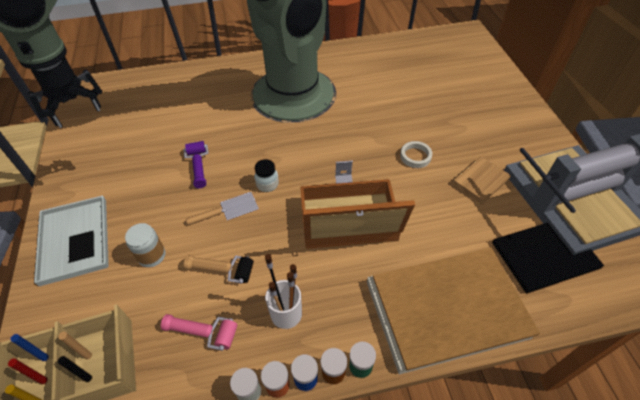

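The brayer candidates in the top picture are pink (414,134), purple (410,284), and black roller with wooden handle (393,175). The last fits the description, and the enlarged crop confirms it. The case is open, with the hasp out in front at about (295,224). Next I measure the brayer, case and lid.

Run:
```python
from h import *
B=[];C=[];L=[];H=[]
for cam in("top","scene"):
    im,d=snapshot(cam)
    for r,p in find(cam,"brayer",d):
        m=np.median(p,0)
        if abs(m[0]-.625)<.03:
            p=p[(p[:,2]>.012)&(p[:,2]<.05)]
            rect=cv2.minAreaRect(p[:,:2].astype(np.float32));print(cam,"brayer",rect)
            col=im[r["pixels"]&(d>0)].sum(1);q=pts(cam,d,r["pixels"]);dk=q[(col<120)&(q[:,2]>.012)];print("dark",len(dk),np.median(dk,0), "handle ridge",)
            lt=q[(col>250)&(q[:,2]>.02)];mu=lt.mean(0);w,V=np.linalg.eigh(np.cov(lt[:,:2].T));print("handle mean",mu,"dir",np.degrees(np.arctan2(V[1,1],V[0,1])),np.ptp(lt@np.r_[V[:,1],0]))
    for r,p in find(cam,"case",d)[:1]:
        q=p[(abs(p[:,2]-.06)<.004)];q=q[(q[:,0]>.46)&(q[:,0]<.7)];print(cam,"rim",len(q),cv2.minAreaRect(q[:,:2].astype(np.float32)))
    for r,p in find(cam,"lid",d)[:1]:
        q=p[(p[:,2]>.08)&(p[:,2]<.21)];c=np.median(q,0)
        for _ in range(4):
            w,V=np.linalg.eigh(np.cov((q).T));n=V[:,0];k=abs((q-q.mean(0))@n)<.006;q=q[k]
        print(cam,"lid plane n",n,"mean",q.mean(0),len(q),"zmax",np.percentile(p[:,2],99))
    for r,p in find(cam,"hasp",d)[:1]:
        if cam=="scene":
            q=p[(p[:,2]>.03)];print("hasp",len(q),np.round(q[np.argsort(q[:,2])][::12],3).tolist())
```

```text
top brayer ((0.6206038594245911, -0.29734283685684204), (0.16277815401554108, 0.06888303905725479), 70.45957946777344)
dark 86 [ 0.63969945 -0.23817275  0.032729  ] handle ridge
handle mean [ 0.61182946 -0.31498701  0.02903026] dir 68.56406724376082 0.15434197290976162
top rim 452 ((0.5467540621757507, 0.048622481524944305), (0.23992691934108734, 0.1627366542816162), 83.07621765136719)
top lid plane n [ 0.97299326 -0.11912778 -0.1977187 ] mean [0.64245876 0.03636099 0.1475798 ] 1177 zmax 0.21989851545858602
scene rim 433 ((0.5525035262107849, 0.05066567659378052), (0.24046950042247772, 0.17482340335845947), 82.9378433227539)
scene lid plane n [0.09189565 0.03080616 0.995292  ] mean [ 0.54594738 -0.45946515  0.09838173] 491 zmax 0.10264206392107529
hasp 3328 [[0.624, 0.039, 0.039], [0.635, 0.03, 0.059], [0.626, -0.055, 0.06], [0.645, 0.103, 0.061], [0.623, -0.074, 0.063], [0.634, -0.002, 0.063], [0.625, -0.069, 0.064], [0.627, -0.065, 0.065], [0.639, 0.037, 0.066], [0.641, 0.059, 0.066], [0.643, 0.08, 0.067], [0.628, -0.055, 0.068], [0.633, -0.009, 0.069], [0.633, -0.012, 0.07], [0.64
[... 5349 characters left out ...]
, 0.215], [0.649, -0.043, 0.215], [0.655, 0.018, 0.215], [0.669, 0.127, 0.215], [0.652, -0.044, 0.215], [0.657, -0.01, 0.215], [0.663, 0.016, 0.215], [0.654, -0.06, 0.215], [0.672, 0.1, 0.215], [0.646, -0.082, 0.215], [0.679, 0.119, 0.216], [0.655, 0.003, 0.216], [0.654, -0.051, 0.216], [0.671, 0.049, 0.216], [0.662, 0.008, 0.216], [0.666, 0.097, 0.216], [0.667, 0.101, 0.216], [0.667, 0.099, 0.216], [0.656, -0.017, 0.216], [0.671, 0.131, 0.216], [0.676, 0.127, 0.217], [0.668, 0.103, 0.217], [0.66, 0.019, 0.217], [0.673, 0.135, 0.217], [0.67, 0.1, 0.217], [0.656, -0.023, 0.217], [0.667, 0.074, 0.217], [0.665, 0.051, 0.218], [0.672, 0.104, 0.218], [0.665, 0.073, 0.218], [0.654, -0.025, 0.219]]
```

```bash
cat >> h.py <<'E'
from scipy.spatial.transform import Rotation as Ro
def go(*targets):
    """targets: (x,y,z,jaw_deg) successive; prints tool-axis shifts (translation in axes before the spin) and spin"""
    s=state();R=Ro.from_euler('xyz',s["tcp_rot"]).as_matrix();p=np.array(s["position"])
    j=np.arctan2(R[1,2],R[0,2]);print("t",round(s["t"],2),"at",p.round(4),"jaw",np.degrees(j).round(1),"gap",round(s["finger_gap"],4),"F",np.round(s["ft_force"],1))
    for T in targets:
        R=np.c_[[0,0,-1],[-np.sin(j),np.cos(j),0],[np.cos(j),np.sin(j),0]]
        q=np.array(T[:3]);d=R.T@(q-p);k=(np.radians(T[3])-j+np.pi/2)%np.pi-np.pi/2
        print(T,"shift",d.round(4),"rows",np.ceil(np.abs(d).max()/.05),"spin",round(-k,3));p=q;j+=k
E
python3 -c "
from h import *
go((.6235,-.2893,.15,-19.6),(.6235,-.2893,.004,-19.6))"
```

```text
t 1.1 at [ 0.2678 -0.5648  0.2038] jaw -64.6 gap 0.0854 F [ 0.  -0.1  0.5]
(0.6235, -0.2893, 0.15, -19.6) shift [ 0.0538  0.4395 -0.0965] rows 9.0 spin -0.786
(0.6235, -0.2893, 0.004, -19.6) shift [0.146 0.    0.   ] rows 3.0 spin -0.0
```

Emit:
apply_moves(
  offset=[
    [0.0045, 0.0366, -0.008],
    [0.0045, 0.0366, -0.008],
    [0.0045, 0.0366, -0.008],
    [0.0045, 0.0366, -0.008],
    [0.0045, 0.0366, -0.008],
    [0.0045, 0.0366, -0.008],
    [0.0045, 0.0366, -0.008],
    [0.0045, 0.0366, -0.008],
    [0.0045, 0.0366, -0.008],
    [0.0045, 0.0366, -0.008],
    [0.0045, 0.0366, -0.008],
    [0.0045, 0.0366, -0.008],
  ],
  spin=[0, 0, 0, 0, 0, 0, 0, 0, 0, 0, 0, 0],
  hand=1,
)

```text
t: 2.3
position: [0.6246, -0.2887, 0.1496]
tcp_rot: [-1.259, 1.571, -2.387]
ft_force: [0.3, 0.2, 0.2]
finger_gap: 0.0853
```

Emit:
apply_moves(
  offset=[
    [0, 0, 0],
    [0, 0, 0],
    [0, 0, 0],
    [0, 0, 0],
    [0, 0, 0],
    [0, 0, 0],
    [0, 0, 0],
    [0, 0, 0],
  ],
  spin=[-0.131, -0.131, -0.131, -0.131, -0.131, -0.131, 0, 0],
)

```text
t: 3.1
position: [0.6234, -0.2899, 0.1497]
tcp_rot: [1.948, 1.571, 1.602]
ft_force: [-0.1, 0.3, 0.3]
finger_gap: 0.0855
```

Run:
```python
from h import *
c=calibration("wrist");im,d=snapshot("wrist");cv2.imwrite("pics/w1.png",im)
for r,p in find("wrist","brayer",d):
    p=p[(p[:,2]>.012)&(p[:,2]<.05)]
    print(r["conf"],r["centre"],np.median(p,0),cv2.minAreaRect(p[:,:2].astype(np.float32)))
go((.6235,-.2893,.004,-19.6))
```

```text
0.84 [491.9, 161.7] [ 0.76979534 -0.32640254  0.02917635] ((0.7692810297012329, -0.35078680515289307), (0.16306276619434357, 0.07002653926610947), 66.31167602539062)
0.82 [47.7, 323.2] [ 0.31399382 -0.32557156  0.02851665] ((0.28653469681739807, -0.33320340514183044), (0.133945032954216, 0.04364125430583954), 10.16103458404541)
0.7 [320.5, 159.9] [ 0.6257683  -0.26999236  0.02969987] ((0.6215518712997437, -0.2957690954208374), (0.1629946380853653, 0.06996073573827744), 68.95000457763672)
t 3.2 at [ 0.6235 -0.2898  0.1498] jaw -19.8 gap 0.0854 F [ 0.1 -0.1  1.2]
(0.6235, -0.2893, 0.004, -19.6) shift [ 0.1458  0.0005 -0.0002] rows 3.0 spin -0.003
```

View pics/w1.png

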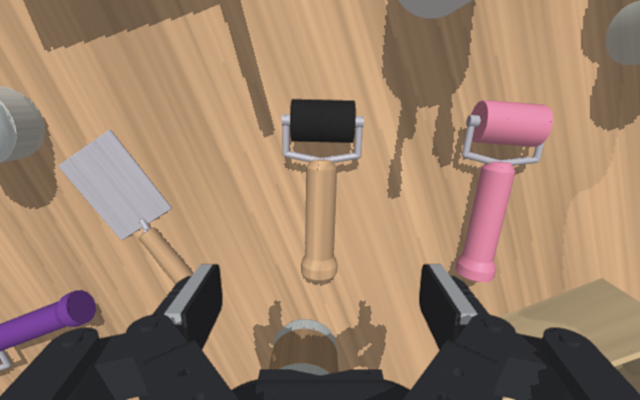

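The wrist picture shows the black-rollered, wood-handled brayer at (320,160) between the fingers. The pink one is at (490,190) and clear of them. The wrist measurement agrees to 2 mm, so I descend and grip.

Emit:
apply_moves(
  offset=[
    [0.03, 0.002, 0],
    [0.03, 0, 0],
    [0.03, 0, 0],
    [0.03, 0, 0],
    [0.016, 0, 0],
    [0.01, 0, 0],
    [0, 0, 0],
    [0, 0, 0],
  ],
  spin=[0.02, 0, 0, 0, 0, 0, 0, 0],
)

```text
t: 4.0
position: [0.6248, -0.2882, 0.0049]
tcp_rot: [-0.018, 1.569, -0.381]
ft_force: [0.1, 0.1, -0.6]
finger_gap: 0.0852
```

Emit:
apply_moves(
  offset=[
    [0, 0, 0],
    [0, 0, 0],
    [0, 0, 0],
    [0, 0, 0],
    [0, 0, 0],
    [0, 0, 0],
    [0, 0, 0],
    [0, 0, 0],
    [0, 0, 0],
    [0, 0, 0],
  ],
  spin=[0, 0, 0, 0, 0, 0, 0, 0, 0, 0],
  hand=0,
)

```text
t: 5.0
position: [0.6246, -0.2881, 0.0044]
tcp_rot: [-0.005, 1.57, -0.367]
ft_force: [0.3, 0.8, 7.4]
finger_gap: 0.0002
```

Emit:
apply_moves(
  offset=[
    [-0.02, 0, 0],
    [-0.03, 0, 0],
    [-0.03, 0, 0],
    [-0.03, 0, 0],
    [-0.02, 0, 0],
    [0, 0, 0],
  ],
  spin=[0, 0, 0, 0, 0, 0],
)

```text
t: 5.6
position: [0.6255, -0.2885, 0.137]
tcp_rot: [-0.015, 1.566, -0.378]
ft_force: [1.4, -0.3, 1.1]
finger_gap: 0.0001
```

Run:
```python
from h import *
go((.523,-.25,.134,-21),(.523,.0604,.134,-6.9),(.523,.0604,.010,-6.9))
im,d=snapshot("wrist");cv2.imwrite("pics/w2.png",im)
```

```text
t 5.6 at [ 0.6255 -0.2885  0.137 ] jaw -20.8 gap 0.0001 F [ 1.4 -0.3  1.1]
(0.523, -0.25, 0.134, -21) shift [ 0.003  -0.0004 -0.1095] rows 3.0 spin 0.004
(0.523, 0.0604, 0.134, -6.9) shift [ 0.      0.2898 -0.1112] rows 6.0 spin -0.246
(0.523, 0.0604, 0.01, -6.9) shift [0.124 0.    0.   ] rows 3.0 spin -0.0
```

View pics/w2.png

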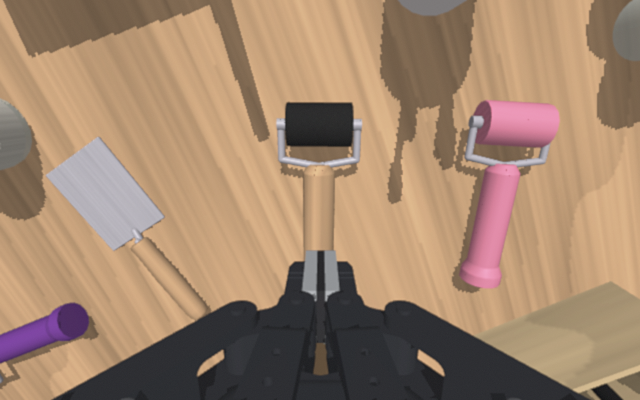

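The grip missed: the fingers shut to 0 above the handle, at (320,270) in the wrist picture. The brayer at (320,165) looks unmoved. I'll measure how high the tips stand at a partial opening.

Emit:
apply_moves(
  offset=[
    [0, 0, 0],
    [0, 0, 0],
    [0, 0, 0],
    [0, 0, 0],
    [0, 0, 0],
    [0, 0, 0],
  ],
  spin=[0, 0, 0, 0, 0, 0],
  hand=0.4,
)

```text
t: 6.25
position: [0.6241, -0.2879, 0.1336]
tcp_rot: [3.082, 1.571, 2.72]
ft_force: [0.4, 0.7, 0.3]
finger_gap: 0.034
```

Run:
```python
from h import *
s=state();im,d=snapshot("wrist")
p=pts("wrist",d,np.ones_like(d,bool));z=s["position"][2]
k=(p[:,2]>z-.03)&(p[:,2]<z+.03)&(np.hypot(p[:,0]-s["position"][0],p[:,1]-s["position"][1])<.08)
q=p[k];print(len(q),"tip z rel TCP",np.percentile(q[:,2]-z,[0,1,5,20,50]).round(4),s["finger_gap"])
for r,p in find("wrist","brayer",d):
    p=p[(p[:,2]>.012)&(p[:,2]<.05)]
    if abs(np.median(p,0)[0]-.62)<.05: print(r["conf"],np.median(p,0),cv2.minAreaRect(p[:,:2].astype(np.float32)))
go((.6246,-.2879,0,-21))
```

```text
54 tip z rel TCP [0.0271 0.0272 0.0274 0.0283 0.0288] 0.03399823330603437
0.94 [ 0.62615543 -0.26977736  0.02970575] ((0.622090756893158, -0.2958156168460846), (0.16270539164543152, 0.06940191984176636), 69.21720123291016)
t 6.35 at [ 0.6241 -0.2879  0.1337] jaw -20.7 gap 0.0339 F [0.2 0.3 0.6]
(0.6246, -0.2879, 0, -21) shift [0.1337 0.0002 0.0004] rows 3.0 spin 0.004
```

Emit:
apply_moves(
  offset=[
    [0.02, 0, 0],
    [0.03, 0, 0],
    [0.03, 0, 0],
    [0.03, 0, 0],
    [0.015, 0, 0],
    [0.006, 0, 0],
    [0, 0, 0],
    [0, 0, 0],
  ],
  spin=[0, 0, 0, 0, 0, 0, 0, 0],
  hand=0.55,
)

```text
t: 7.15
position: [0.6249, -0.2882, 0.0042]
tcp_rot: [-0.007, 1.569, -0.369]
ft_force: [0.7, 0.5, -0.1]
finger_gap: 0.0471
```

Emit:
apply_moves(
  offset=[
    [0.003, 0, 0],
    [0.002, 0, 0],
    [0, 0, 0],
  ],
  spin=[0, 0, 0],
)

```text
t: 7.45
position: [0.6241, -0.2879, -0.0021]
tcp_rot: [-0.267, 1.571, -0.629]
ft_force: [-0.5, 0.7, -0.8]
finger_gap: 0.0469
```

Emit:
apply_moves(
  offset=[
    [0.002, 0, 0],
    [0, 0, 0],
  ],
  spin=[0, 0],
)

```text
t: 7.65
position: [0.624, -0.2879, -0.0044]
tcp_rot: [3.032, 1.571, 2.67]
ft_force: [0.1, -0.5, -0.3]
finger_gap: 0.0467
```

Emit:
apply_moves(
  offset=[
    [0, 0, 0],
    [0, 0, 0],
    [0, 0, 0],
    [0, 0, 0],
    [0, 0, 0],
    [0, 0, 0],
  ],
  spin=[0, 0, 0, 0, 0, 0],
  hand=0,
)

```text
t: 8.25
position: [0.6242, -0.288, -0.004]
tcp_rot: [-0.129, 1.571, -0.491]
ft_force: [-1.1, 1.1, 5.6]
finger_gap: 0.0216
```

Emit:
apply_moves(
  offset=[
    [0, 0, 0],
    [0, 0, 0],
  ],
  spin=[0, 0],
)

```text
t: 8.45
position: [0.6242, -0.288, -0.004]
tcp_rot: [-0.006, 1.571, -0.368]
ft_force: [-2.6, -0.0, 5.4]
finger_gap: 0.0219
```

The gap of 22 mm suggests a grip high on the handle. I reopen a little and go lower until the tips are nearly on the table.

Emit:
apply_moves(
  offset=[
    [0, 0, 0],
    [0, 0, 0],
    [0, 0, 0],
    [0.003, 0, 0],
    [0.003, 0, 0],
    [0, 0, 0],
  ],
  spin=[0, 0, 0, 0, 0, 0],
  hand=0.45,
)

```text
t: 9.05
position: [0.6238, -0.2878, -0.0109]
tcp_rot: [3.091, 1.57, 2.729]
ft_force: [-0.0, 0.3, -0.4]
finger_gap: 0.0384
```

Emit:
apply_moves(
  offset=[
    [0.002, 0, 0],
    [0, 0, 0],
  ],
  spin=[0, 0],
)

```text
t: 9.25
position: [0.6241, -0.2878, -0.0125]
tcp_rot: [2.995, 1.57, 2.633]
ft_force: [-0.1, -0.0, 0.0]
finger_gap: 0.0386
```

Emit:
apply_moves(
  offset=[
    [0, 0, 0],
    [0, 0, 0],
    [0, 0, 0],
    [0, 0, 0],
    [0, 0, 0],
    [0, 0, 0],
  ],
  spin=[0, 0, 0, 0, 0, 0],
  hand=0,
)

```text
t: 9.85
position: [0.6243, -0.288, -0.012]
tcp_rot: [-0.01, 1.57, -0.372]
ft_force: [-0.6, 0.5, 6.6]
finger_gap: 0.0252
```

Emit:
apply_moves(
  offset=[
    [0, 0, 0],
    [0, 0, 0],
    [-0.01, 0, 0],
    [-0.01, 0, 0],
    [-0.01, 0, 0],
    [0, 0, 0],
  ],
  spin=[0, 0, 0, 0, 0, 0],
)

```text
t: 10.45
position: [0.6251, -0.2883, 0.0198]
tcp_rot: [-0.021, 1.568, -0.383]
ft_force: [1.5, -0.6, -2.5]
finger_gap: 0.0252
```

Run:
```python
from h import *
for cam in("scene","wrist"):
    im,d=snapshot(cam);cv2.imwrite(f"pics/{cam}3.png",im)
    for r,p in find(cam,"brayer",d):
        m=np.median(p,0)
        if abs(m[0]-.62)<.06: print(cam,r["conf"],m,np.percentile(p,[2,98],axis=0).round(3).tolist())
go((.523,-.25,.134,-21))
a=cv2.imread("pics/wrist3.png");b=cv2.imread("pics/scene3.png")[180:330,120:360]
cv2.imwrite("pics/c3.png",np.hstack([cv2.resize(a,(400,250)),cv2.resize(b,(400,250))]))
```

```text
scene 0.84 [ 0.63346677 -0.25502296  0.0609451 ] [[0.589, -0.371, 0.042], [0.675, -0.216, 0.069]]
wrist 0.74 [ 0.63266666 -0.2466645   0.05928253] [[0.604, -0.326, 0.048], [0.672, -0.216, 0.065]]
t 10.65 at [ 0.6239 -0.2879  0.0175] jaw -20.7 gap 0.0253 F [-0.6 -0.8 -3. ]
(0.523, -0.25, 0.134, -21) shift [-0.1165 -0.0003 -0.1078] rows 3.0 spin 0.004
```

View pics/c3.png

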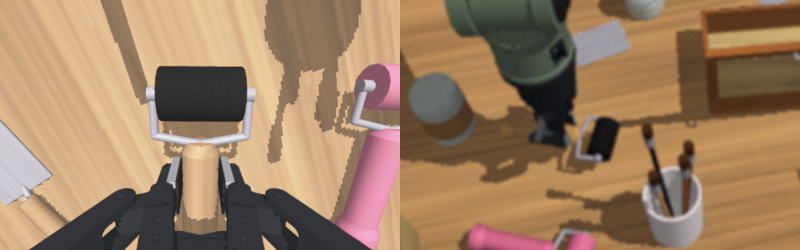

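The brayer is held level, with the roller at (200,95) in the left half. I carry it to the case.

Emit:
apply_moves(
  offset=[
    [-0.03, 0, 0],
    [-0.03, 0, -0.02],
    [-0.03, 0, -0.03],
    [-0.03, 0, -0.03],
    [0, 0, -0.028],
    [0, 0, 0],
  ],
  spin=[0, 0, 0, 0, 0, 0],
)

```text
t: 11.25
position: [0.5205, -0.2492, 0.1386]
tcp_rot: [-2.24, 1.57, -2.603]
ft_force: [0.2, -0.5, -1.4]
finger_gap: 0.0251
```

Emit:
apply_moves(
  offset=[
    [0, 0.0145, -0.0055],
    [0, 0.029, -0.0111],
    [0, 0.029, -0.0111],
    [0, 0.029, -0.0111],
    [0, 0.029, -0.0111],
    [0, 0.029, -0.0111],
    [0, 0.029, -0.0111],
    [0, 0.029, -0.0111],
    [0, 0.029, -0.0111],
    [0, 0.029, -0.0111],
    [0, 0.0145, -0.0055],
    [0, 0, 0],
  ],
  spin=[0, 0, 0, 0, 0, 0, 0, 0, 0, 0, 0, 0],
)

```text
t: 12.45
position: [0.5221, 0.0643, 0.1373]
tcp_rot: [2.307, 1.569, 1.949]
ft_force: [0.4, -0.7, -1.8]
finger_gap: 0.0255
```

Emit:
apply_moves(
  offset=[
    [0, 0, 0],
    [0, 0, 0],
    [0, 0, 0],
  ],
  spin=[-0.123, -0.123, 0],
)

```text
t: 12.75
position: [0.5222, 0.0605, 0.1374]
tcp_rot: [2.994, 1.57, 2.88]
ft_force: [0.1, -0.7, -2.7]
finger_gap: 0.0255
```

Run:
```python
from h import *
c=np.array([.547,.049]);ey=np.array([.12,.993]);ex=np.array([.993,-.12])
im,d=snapshot("wrist");cv2.imwrite("pics/w4.png",im)
for r,p in find("wrist","brayer",d):
    m=np.median(p,0); q=p[p[:,2]>.1]; print(r["conf"],m,cv2.minAreaRect(q[:,:2].astype(np.float32)) if len(q) else 0)
for r,p in find("wrist","case",d)[:1]:
    q=p[abs(p[:,2]-.06)<.004];u=(q[:,:2]-c);print(r["conf"],len(q),"rim in case axes x",np.percentile(u@ex,[1,10,50,90,99]).round(4),"y",np.percentile(u@ey,[1,50,99]).round(4))
go((.523,.0604,.134,-6.9),(.523,.0604,-.006,-6.9))
```

```text
0.59 [0.52475744 0.10499277 0.17928612] ((0.523460328578949, 0.0714760571718216), (0.12482817471027374, 0.07024703174829483), 82.6325912475586)
0.59 8321 rim in case axes x [-0.1134 -0.0765  0.0513  0.0783  0.0805] y [-0.1105  0.0913  0.1209]
t 12.9 at [0.5222 0.0605 0.1376] jaw -6.9 gap 0.0254 F [-0.3  0.5 -1.6]
(0.523, 0.0604, 0.134, -6.9) shift [ 0.0036 -0.      0.0008] rows 1.0 spin 0.0
(0.523, 0.0604, -0.006, -6.9) shift [0.14 0.   0.  ] rows 3.0 spin -0.0
```

View pics/w4.png

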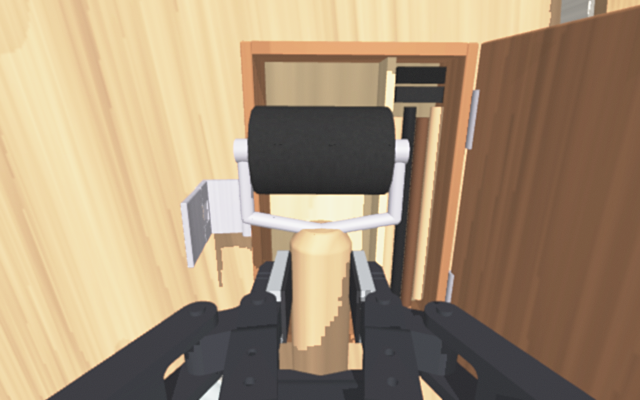

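The wrist picture shows the roller at (320,150) over the front bay, aligned with it. The rim check agrees within 1 mm, so I lower it.

Emit:
apply_moves(
  offset=[
    [0.02, 0, 0],
    [0.025, 0, 0],
    [0.025, 0, 0],
    [0.025, 0, 0],
    [0.015, 0, 0],
    [0.01, 0, 0],
    [0.008, 0, 0],
    [0.005, 0, 0],
    [0.003, 0, 0],
    [0, 0, 0],
  ],
  spin=[0, 0, 0, 0, 0, 0, 0, 0, 0, 0],
)

```text
t: 13.9
position: [0.5223, 0.0608, 0.0019]
tcp_rot: [0.15, 1.571, 0.034]
ft_force: [-0.4, 0.1, -1.5]
finger_gap: 0.0253
```

Emit:
apply_moves(
  offset=[
    [0.002, 0, 0],
    [0.002, 0, 0],
    [0.001, 0, 0],
    [0, 0, 0],
  ],
  spin=[0, 0, 0, 0],
)

```text
t: 14.3
position: [0.5221, 0.0608, -0.0032]
tcp_rot: [-2.798, 1.571, -2.915]
ft_force: [0.2, -1.0, -1.1]
finger_gap: 0.0252
```

Emit:
apply_moves(
  offset=[
    [0.001, 0, 0],
    [0.001, 0, 0],
    [0.001, 0, 0],
    [0, 0, 0],
  ],
  spin=[0, 0, 0, 0],
)

```text
t: 14.7
position: [0.5222, 0.0608, -0.006]
tcp_rot: [-0.855, 1.571, -0.971]
ft_force: [-2.5, -1.1, 5.5]
finger_gap: 0.0256
```

Contact at 5.5 N, so it is resting on the floor of the bay. I release and rise.

Emit:
apply_moves(
  offset=[
    [0, 0, 0],
    [0, 0, 0],
    [0, 0, 0],
    [0, 0, 0],
    [-0.01, 0, 0],
    [-0.015, 0, 0],
    [-0.03, 0, 0],
    [-0.04, 0, 0],
    [-0.04, 0, 0],
    [-0.04, 0, 0],
    [-0.04, 0, 0],
    [-0.02, 0, 0],
  ],
  spin=[0, 0, 0, 0, 0, 0, 0, 0, 0, 0, 0, 0],
  hand=0.47,
)

```text
t: 15.9
position: [0.5228, 0.0611, 0.2329]
tcp_rot: [0.252, 1.567, 0.136]
ft_force: [0.7, 0.1, -1.0]
finger_gap: 0.0401
```

Run:
```python
from h import *
im,d=snapshot("wrist");cv2.imwrite("pics/w5.png",im)
c=np.array([.547,.049]);ey=np.array([.12,.993]);ex=np.array([.993,-.12])
for r,p in find("wrist","brayer",d):
    q=p[(p[:,2]>.016)&(p[:,2]<.055)]; (m,wh,a)=cv2.minAreaRect(q[:,:2].astype(np.float32));u=np.array(m)-c;print(r["conf"],u@ex,u@ey,wh,a,np.percentile(p[:,2],99))
for r,p in find("wrist","hasp",d)[:2]:
    u=p[:,:2]-c; print(r["conf"],"hasp ex",np.percentile(u@ex,[2,50,98]).round(3),"ey",np.percentile(u@ey,[2,50,98]).round(3),"z",np.percentile(p[:,2],[2,50,98]).round(3))
go((.5222,.0608,.29,-6.9),(.706,.075,.29,-6.9),(.706,.075,.18,-6.9))
```

```text
0.64 -0.024896540156364482 0.0006795341430902411 (0.16180428862571716, 0.06992647051811218) 83.28753662109375 0.04117618504047164
0.21 -0.10263997908568387 0.0014594432322978911 (0.044303957372903824, 0.026517478749155998) 83.93193054199219 0.10932869393255512
0.85 hasp ex [-0.117 -0.109 -0.091] ey [-0.02   0.002  0.023] z [0.043 0.047 0.107]
0.28 hasp ex [0.081 0.102 0.119] ey [-0.094  0.037  0.117] z [0.067 0.172 0.213]
t 16.05 at [0.5225 0.0608 0.2304] jaw -6.7 gap 0.0401 F [-0.3 -0.4 -0.9]
(0.5222, 0.0608, 0.29, -6.9) shift [-0.0596 -0.0001 -0.0003] rows 2.0 spin 0.004
(0.706, 0.075, 0.29, -6.9) shift [0.     0.0362 0.1808] rows 4.0 spin -0.0
(0.706, 0.075, 0.18, -6.9) shift [0.11 0.   0.  ] rows 3.0 spin -0.0
```

View pics/w5.png

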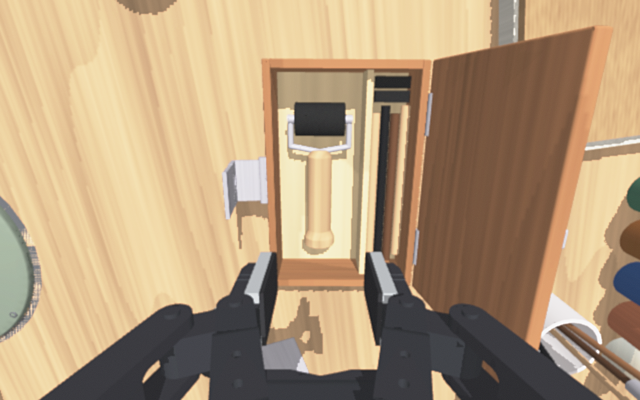

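The brayer lies centred in the bay, at (320,180). The hasp is out at (245,185). Next, behind the lid.

Emit:
apply_moves(
  offset=[
    [-0.04, 0, 0],
    [-0.02, 0, 0],
    [0, 0.006, 0.03],
    [0, 0.006, 0.03],
    [0, 0.006, 0.03],
    [0, 0.006, 0.03],
    [0, 0.006, 0.03],
    [0, 0.006, 0.03],
    [0, 0, 0],
  ],
  spin=[0, 0, 0, 0, 0, 0, 0, 0, 0],
  hand=0,
)

```text
t: 16.95
position: [0.7067, 0.076, 0.2859]
tcp_rot: [-3.07, 1.568, 3.097]
ft_force: [-0.4, -0.9, -1.0]
finger_gap: 0.0002
```

Emit:
apply_moves(
  offset=[
    [0.03, 0, 0],
    [0.03, 0, 0],
    [0.03, 0, 0],
    [0.02, 0, 0],
    [0, 0, 0],
  ],
  spin=[0, 0, 0, 0, 0],
)

```text
t: 17.45
position: [0.7028, 0.0753, 0.1753]
tcp_rot: [-2.885, 1.565, -3.001]
ft_force: [-0.0, 0.0, -0.6]
finger_gap: 0.0
```

Run:
```python
from h import *
s=state();c=np.array([.547,.049]);u=np.array(s["position"][:2])-c
print("case",u@[.993,-.12],u@[.12,.993],s["position"][2],s["ft_force"])
for th in np.arange(1.7,-.01,-.1):
    sth,ct=np.sin(th),np.cos(th);print(round(th,2),"tip corner ex,z",np.round([.08-.125*ct+.012*sth+.0145,.06+.125*sth+.012*ct],4))
```

```text
case 0.151589914722242 0.04486204949236967 0.17525178457582474 [-4.31963483e-04  2.49892008e-02 -5.83911864e-01]
1.7 tip corner ex,z [0.1225 0.1824]
1.6 tip corner ex,z [0.1101 0.1846]
1.5 tip corner ex,z [0.0976 0.1855]
1.4 tip corner ex,z [0.0851 0.1852]
1.3 tip corner ex,z [0.0726 0.1837]
1.2 tip corner ex,z [0.0604 0.1809]
1.1 tip corner ex,z [0.0485 0.1768]
1.0 tip corner ex,z [0.0371 0.1717]
0.9 tip corner ex,z [0.0262 0.1654]
0.8 tip corner ex,z [0.016 0.158]
0.7 tip corner ex,z [0.0066 0.1497]
0.6 tip corner ex,z [-0.0019  0.1405]
0.5 tip corner ex,z [-0.0094  0.1305]
0.4 tip corner ex,z [-0.016   0.1197]
0.3 tip corner ex,z [-0.0214  0.1084]
0.2 tip corner ex,z [-0.0256  0.0966]
0.1 tip corner ex,z [-0.0287  0.0844]
-0.0 tip corner ex,z [-0.0305  0.072 ]
```

Emit:
apply_moves(
  offset=[
    [-0.008, 0, -0.008],
    [0, 0, -0.008],
    [0, 0, -0.008],
    [0, 0, -0.007],
    [0, 0, -0.006],
    [0, 0, -0.006],
    [0, 0, -0.006],
  ],
  spin=[0, 0, 0, 0, 0, 0, 0],
)

```text
t: 18.15
position: [0.659, 0.0815, 0.1906]
tcp_rot: [0.201, 1.562, 0.084]
ft_force: [6.0, -3.4, 32.8]
finger_gap: -0.0002
```

Emit:
apply_moves(
  offset=[
    [0, 0, -0.006],
    [0, 0, -0.006],
    [0, 0, -0.006],
    [0, 0, -0.006],
    [0, 0, -0.006],
    [0, 0, -0.006],
  ],
  spin=[0, 0, 0, 0, 0, 0],
)

```text
t: 18.75
position: [0.6234, 0.0858, 0.1919]
tcp_rot: [0.199, 1.561, 0.082]
ft_force: [-1.8, -2.7, 43.8]
finger_gap: 0.0001
```

```bash
cat >> h.py <<'E'
def lid():
    s=state();c=np.array([.547,.049]);u=np.array(s["position"][:2])-c
    print("tcp case",np.round([u@[.993,-.12],u@[.12,.993],s["position"][2]],4),"F",np.round(s["ft_force"],1),"t",s["t"])
    for cam in("top","scene"):
        im,d=snapshot(cam)
        for r,p in find(cam,"lid",d)[:1]:
            v=np.c_[(p[:,:2]-c)@[.993,-.12],(p[:,:2]-c)@[.12,.993],p[:,2]]
            k=(abs(v[:,1])<.125)&(v[:,2]>.05)&(v[:,2]<.24)&(abs(v[:,0])<.14);v=v[k]
            for _ in range(5):
                w,V=np.linalg.eigh(np.cov(v[:,[0,2]].T));n=V[:,0];v=v[abs((v[:,[0,2]]-np.median(v[:,[0,2]],0))@n)<.008]
            e=V[:,1]*(-1 if V[1,1]<0 else 1);print(cam,round(r["conf"],2),len(v),"lid angle",np.arctan2(e[1],-e[0]).round(3),"ex",np.percentile(v[:,0],[2,98]).round(3),"z",np.percentile(v[:,2],[2,98]).round(3))
E
python3 -c "
from h import *
lid()"
```

```text
tcp case [0.0715 0.0457 0.1919] F [-1.8 -2.7 43.8] t 18.75
top 0.45 107 lid angle 1.493 ex [0.058 0.074] z [0.092 0.222]
  avg = a.mean(axis, **keepdims_kw)
  ret = um.true_divide(
h.py:31: RuntimeWarning: Degrees of freedom <= 0 for slice
  w,V=np.linalg.eigh(np.cov(v[:,[0,2]].T));n=V[:,0];v=v[abs((v[:,[0,2]]-np.median(v[:,[0,2]],0))@n)<.008]
  c *= np.true_divide(1, fact)
  c *= np.true_divide(1, fact)
  return _methods._mean(a, axis=axis, dtype=dtype,
Traceback (most recent call last):
  File "h.py", line 32, in lid
    e=V[:,1]*(-1 if V[1,1]<0 else 1);print(cam,round(r["conf"],2),len(v),"lid angle",np.arctan2(e[1],-e[0]).round(3),"ex",np.percentile(v[:,0],[2,98]).round(3),"z",np.percentile(v[:,2],[2,98]).round(3))
                                                                                                                          ~~~~~~~~~~~~~^^^^^^^^^^^^^^^
IndexError: index -1 is out of bounds for axis 0 with size 0
```

Fz is 44 N: the lid's top edge bears on the splayed finger linkage. I raise the tool at once so that only the fingertips touch.

Emit:
apply_moves(
  offset=[
    [-0.004, 0, 0.003],
    [-0.006, 0, 0.003],
    [-0.006, 0, 0],
    [0, 0, 0],
  ],
  spin=[0, 0, 0, 0],
)

```text
t: 19.35
position: [0.6268, 0.085, 0.2036]
tcp_rot: [0.328, 1.57, 0.212]
ft_force: [-1.5, 0.6, -0.0]
finger_gap: -0.0004
```

Run:
```python
from h import *
go((.62,.085,.21,-6.9))
a,d=snapshot("scene");b,d2=snapshot("wrist")
cv2.imwrite("pics/c6.png",np.hstack([cv2.resize(a[80:300,240:480],(480,440)),cv2.resize(b,(320,440))]))
```

```text
t 19.35 at [0.6268 0.085  0.2036] jaw -6.6 gap -0.0004 F [-1.5  0.6 -0. ]
(0.62, 0.085, 0.21, -6.9) shift [-0.0064 -0.0008 -0.0067] rows 1.0 spin 0.004
```

View pics/c6.png

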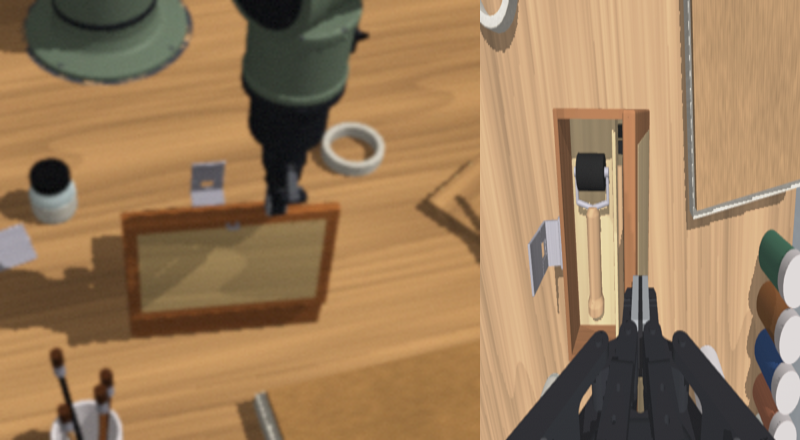

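```bash
python3 - <<'E'
import re
t=open("h.py").read();t=t[:t.index("def lid")]+'''def lid(cams=("scene","top")):
    s=state();c=np.array([.547,.049]);u=np.array(s["position"][:2])-c
    print("tcp case",np.round([u@[.993,-.12],u@[.12,.993],s["position"][2]],4),"F",np.round(s["ft_force"],1),"t",s["t"])
    for cam in cams:
        im,d=snapshot(cam);p=pts(cam,d,np.ones_like(d,bool))
        v=np.c_[(p[:,:2]-c)@[.993,-.12],(p[:,:2]-c)@[.12,.993],p[:,2]]
        v=v[(abs(v[:,0])<.14)&(v[:,1]>-.11)&(v[:,1]<-.03)&(v[:,2]>.064)&(v[:,2]<.24)]
        print(cam,len(v))
        for a in np.arange(-.1,.14,.02):
            k=(v[:,0]>=a)&(v[:,0]<a+.02)
            if k.sum()>3: print("  ex %.2f n %d z %s"%(a+.01,k.sum(),np.percentile(v[k,2],[5,50,95]).round(3)))
'''
open("h.py","w").write(t)
E
python3 -c "
from h import *
lid()"
```

```text
tcp case [0.0746 0.0451 0.2027] F [-0.5  0.   0.3] t 19.45
scene 1747
  ex 0.05 n 20 z [0.216 0.218 0.218]
  ex 0.07 n 938 z [0.147 0.19  0.22 ]
  ex 0.09 n 788 z [0.069 0.108 0.148]
top 102
  ex 0.05 n 18 z [0.204 0.217 0.222]
  ex 0.07 n 84 z [0.072 0.217 0.223]
```

Emit:
apply_moves(
  offset=[
    [0.002, 0, -0.005],
    [0.002, 0, -0.005],
    [0.0016, 0, -0.007],
    [0.0017, 0, -0.007],
    [0.0023, 0, -0.0066],
    [0.0023, 0, -0.0067],
  ],
  spin=[0, 0, 0, 0, 0, 0],
)

```text
t: 20.15
position: [0.589, 0.0893, 0.1908]
tcp_rot: [0.032, 1.571, -0.084]
ft_force: [0.7, -0.1, 1.2]
finger_gap: 0.0001
```

```bash
python3 -c "
from h import *
lid()"
```

```text
tcp case [0.0369 0.045  0.1908] F [ 0.7 -0.1  1.2] t 20.15
scene 1758
  ex 0.05 n 15 z [0.216 0.217 0.219]
  ex 0.07 n 956 z [0.148 0.189 0.22 ]
  ex 0.09 n 787 z [0.069 0.107 0.146]
top 153
  ex 0.05 n 28 z [0.206 0.218 0.222]
  ex 0.07 n 125 z [0.082 0.217 0.222]
```

The lid did not move: the finger passed over its edge. The fingertips really stand about 27 mm above the reported TCP, which agrees with the earlier depth reading and with the missed grip. I go back behind the lid and work 27 mm lower.

Emit:
apply_moves(
  offset=[
    [-0.03, 0, 0],
    [-0.025, 0, 0],
    [0, 0, 0.03],
    [0, 0, 0.03],
    [0, 0, 0.026],
    [0, 0, 0],
    [0.025, 0, 0],
    [0.025, 0, 0],
    [0.022, 0, 0],
    [0, 0, 0],
  ],
  spin=[0, 0, 0, 0, 0, 0, 0, 0, 0, 0],
)

```text
t: 21.25
position: [0.6733, 0.079, 0.1712]
tcp_rot: [-2.874, 1.566, -2.99]
ft_force: [-0.0, 1.3, 0.2]
finger_gap: -0.0001
```

Emit:
apply_moves(
  offset=[
    [0, 0, -0.006],
    [0, 0, -0.006],
    [0, 0, -0.006],
    [0, 0, -0.006],
    [0, 0, -0.006],
    [0, 0, -0.006],
    [0, 0, -0.005],
    [0, 0, -0.005],
    [0, 0, -0.005],
  ],
  spin=[0, 0, 0, 0, 0, 0, 0, 0, 0],
)

```text
t: 22.15
position: [0.6241, 0.0851, 0.1739]
tcp_rot: [0.228, 1.571, 0.112]
ft_force: [1.3, 0.2, -0.4]
finger_gap: -0.0
```

```bash
python3 -c "
from h import *
lid()"
```

```text
tcp case [0.0722 0.0451 0.1739] F [ 1.3  0.2 -0.4] t 22.15
scene 1880
  ex 0.05 n 282 z [0.204 0.216 0.219]
  ex 0.07 n 1080 z [0.119 0.162 0.202]
  ex 0.09 n 518 z [0.067 0.09  0.115]
top 98
  ex 0.05 n 64 z [0.211 0.218 0.222]
  ex 0.07 n 25 z [0.115 0.164 0.2  ]
  ex 0.09 n 9 z [0.078 0.089 0.102]
```

The lid is following now. Continuing along the arc.

Emit:
apply_moves(
  offset=[
    [0.0015, 0, -0.006],
    [0.0015, 0, -0.006],
    [0.0017, 0, -0.007],
    [0.002, 0, -0.007],
    [0.0025, 0, -0.0067],
    [0.003, 0, -0.0064],
    [0.003, 0, -0.0063],
    [0.0036, 0, -0.006],
    [0.0036, 0, -0.006],
    [0, 0, 0],
  ],
  spin=[0, 0, 0, 0, 0, 0, 0, 0, 0, 0],
)

```text
t: 23.25
position: [0.5663, 0.0918, 0.151]
tcp_rot: [-2.775, 1.57, -2.89]
ft_force: [0.9, -0.3, 0.4]
finger_gap: 0.0003
```

```bash
python3 -c "
from h import *
lid(('scene',))"
```

```text
tcp case [0.014  0.0448 0.151 ] F [ 0.9 -0.3  0.4] t 23.25
scene 2214
  ex -0.01 n 196 z [0.185 0.191 0.196]
  ex 0.01 n 469 z [0.161 0.174 0.186]
  ex 0.03 n 463 z [0.134 0.147 0.16 ]
  ex 0.05 n 446 z [0.106 0.12  0.133]
  ex 0.07 n 463 z [0.078 0.093 0.106]
  ex 0.09 n 177 z [0.066 0.072 0.08 ]
```

Emit:
apply_moves(
  offset=[
    [0.004, 0, -0.0057],
    [0.0042, 0, -0.0057],
    [0.0047, 0, -0.0053],
    [0.0047, 0, -0.0053],
    [0.0052, 0, -0.0047],
    [0.0052, 0, -0.0047],
    [0.0057, 0, -0.0042],
    [0.0057, 0, -0.0042],
    [0, 0, 0],
  ],
  spin=[0, 0, 0, 0, 0, 0, 0, 0, 0],
)

```text
t: 24.2
position: [0.5269, 0.0963, 0.1113]
tcp_rot: [-2.803, 1.569, -2.919]
ft_force: [-0.1, 0.4, 0.2]
finger_gap: 0.0002
```

```bash
python3 -c "
from h import *
lid(('scene',))"
```

```text
tcp case [-0.0256  0.0446  0.1113] F [-0.1  0.4  0.2] t 24.2
scene 2158
  ex -0.05 n 210 z [0.139 0.145 0.149]
  ex -0.03 n 287 z [0.129 0.136 0.143]
  ex -0.01 n 304 z [0.118 0.125 0.131]
  ex 0.01 n 301 z [0.107 0.113 0.12 ]
  ex 0.03 n 313 z [0.096 0.102 0.108]
  ex 0.05 n 309 z [0.085 0.09  0.097]
  ex 0.07 n 317 z [0.073 0.079 0.085]
  ex 0.09 n 117 z [0.065 0.07  0.075]
```

Emit:
apply_moves(
  offset=[
    [0.006, 0, -0.0036],
    [0.006, 0, -0.0036],
    [0.0064, 0, -0.003],
    [0.0064, 0, -0.003],
    [0.0066, 0, -0.0023],
    [0.0066, 0, -0.0023],
    [0.006, 0, -0.0015],
    [0.004, 0, -0.001],
    [0, 0, 0],
  ],
  spin=[0, 0, 0, 0, 0, 0, 0, 0, 0],
)

```text
t: 25.15
position: [0.5073, 0.0987, 0.0635]
tcp_rot: [-2.845, 1.57, -2.961]
ft_force: [-0.2, 0.3, 0.3]
finger_gap: 0.0001
```

```bash
python3 -c "
from h import *
lid(('scene',))"
```

```text
tcp case [-0.0454  0.0446  0.0635] F [-0.2  0.3  0.3] t 25.15
scene 1838
  ex -0.07 n 179 z [0.085 0.088 0.09 ]
  ex -0.05 n 204 z [0.083 0.086 0.089]
  ex -0.03 n 199 z [0.081 0.084 0.087]
  ex -0.01 n 225 z [0.079 0.082 0.086]
  ex 0.01 n 219 z [0.076 0.08  0.083]
  ex 0.03 n 236 z [0.074 0.078 0.08 ]
  ex 0.05 n 235 z [0.073 0.075 0.078]
  ex 0.07 n 268 z [0.068 0.073 0.076]
  ex 0.09 n 73 z [0.064 0.067 0.072]
```

Emit:
apply_moves(
  offset=[
    [0.003, 0, 0],
    [0.003, 0, 0],
    [0.003, 0, 0],
    [0.002, 0, 0],
    [0.002, 0, 0],
    [0.002, 0, 0],
    [0.002, 0, 0],
    [0, 0, 0],
  ],
  spin=[0, 0, 0, 0, 0, 0, 0, 0],
)

```text
t: 26.0
position: [0.5075, 0.0987, 0.0469]
tcp_rot: [-2.843, 1.57, -2.959]
ft_force: [-0.5, -0.0, 0.3]
finger_gap: 0.0002
```

Emit:
apply_moves(
  offset=[
    [0.001, 0, 0],
    [0.001, 0, 0],
    [0, 0, 0],
  ],
  spin=[0, 0, 0],
)

```text
t: 26.3
position: [0.5076, 0.0988, 0.045]
tcp_rot: [2.288, 1.571, 2.171]
ft_force: [0.9, -0.2, 1.1]
finger_gap: -0.0004
```

Emit:
apply_moves(
  offset=[
    [0.001, 0, 0],
    [0.001, 0, 0],
    [0.001, 0, 0],
    [0, 0, 0],
  ],
  spin=[0, 0, 0, 0],
)

```text
t: 26.7
position: [0.508, 0.0988, 0.0441]
tcp_rot: [-0.352, 1.569, -0.468]
ft_force: [-14.4, -4.1, 51.1]
finger_gap: -0.0001
```

```bash
python3 -c "
from h import *
lid(('scene',))"
```

```text
tcp case [-0.0447  0.0448  0.0441] F [-14.4  -4.1  51.1] t 26.7
scene 1707
  ex -0.07 n 171 z [0.069 0.071 0.075]
  ex -0.05 n 185 z [0.069 0.072 0.075]
  ex -0.03 n 194 z [0.069 0.072 0.075]
  ex -0.01 n 198 z [0.07  0.072 0.075]
  ex 0.01 n 203 z [0.069 0.072 0.075]
  ex 0.03 n 209 z [0.07  0.072 0.075]
  ex 0.05 n 223 z [0.069 0.072 0.075]
  ex 0.07 n 264 z [0.066 0.071 0.074]
  ex 0.09 n 57 z [0.064 0.067 0.072]
```

The lid is shut: its face is at 72 mm along its full depth. I lift off and go to the front of the hasp.

Emit:
apply_moves(
  offset=[
    [-0.01, 0, 0],
    [-0.03, 0, 0],
    [-0.04, 0, 0],
    [-0.01, -0.015, -0.03],
    [0, -0.015, -0.035],
    [0, -0.015, -0.035],
    [0, 0, 0],
    [0, 0, 0],
  ],
  spin=[0, 0, 0, 0, 0, 0, 0, 0],
)

```text
t: 27.55
position: [0.4033, 0.0654, 0.1325]
tcp_rot: [0.01, 1.57, -0.106]
ft_force: [0.9, 0.1, 0.8]
finger_gap: 0.0002
```

```bash
cat >> h.py <<'E'
def hasp():
    s=state();c=np.array([.547,.049]);u=np.array(s["position"][:2])-c
    print("tcp case",np.round([u@[.993,-.12],u@[.12,.993],s["position"][2]],4),"F",np.round(s["ft_force"],1),"t",s["t"])
    for cam in ("scene","top"):
        im,d=snapshot(cam);p=pts(cam,d,np.ones_like(d,bool))
        v=np.c_[(p[:,:2]-c)@[.993,-.12],(p[:,:2]-c)@[.12,.993],p[:,2]]
        v=v[(v[:,0]>-.16)&(v[:,0]<-.01)&(abs(v[:,1])<.022)&(v[:,2]>.03)&(v[:,2]<.14)]
        for a in np.arange(-.16,-.01,.01):
            k=(v[:,0]>=a)&(v[:,0]<a+.01)
            if k.sum()>1: print(cam,"ex %.3f n %d z %s"%(a+.005,k.sum(),np.percentile(v[k,2],[5,50,95]).round(3)))
E
python3 -c "
from h import *
hasp()"
```

```text
tcp case [-0.1447 -0.0009  0.1325] F [0.9 0.1 0.8] t 27.55
scene ex -0.115 n 147 z [0.048 0.072 0.109]
scene ex -0.105 n 125 z [0.047 0.092 0.11 ]
scene ex -0.095 n 5 z [0.049 0.05  0.052]
scene ex -0.075 n 41 z [0.07  0.072 0.081]
scene ex -0.065 n 52 z [0.069 0.072 0.077]
scene ex -0.055 n 50 z [0.07  0.073 0.075]
scene ex -0.045 n 50 z [0.069 0.072 0.075]
scene ex -0.035 n 52 z [0.069 0.072 0.075]
scene ex -0.025 n 47 z [0.07  0.073 0.075]
scene ex -0.015 n 57 z [0.07  0.073 0.075]
top ex -0.055 n 9 z [0.071 0.075 0.076]
top ex -0.045 n 23 z [0.067 0.073 0.076]
top ex -0.035 n 42 z [0.067 0.073 0.077]
top ex -0.025 n 36 z [0.068 0.072 0.077]
top ex -0.015 n 41 z [0.068 0.072 0.078]
```

Emit:
apply_moves(
  offset=[
    [0.02, 0.001, 0],
    [0.02, 0, 0],
    [0.019, 0, 0],
    [0, 0, 0.006],
    [0, 0, 0.006],
    [0, 0, 0.006],
    [-0.001, 0, 0.006],
    [-0.002, 0, 0.006],
    [-0.001, 0, 0.006],
    [0, 0, 0],
  ],
  spin=[0, 0, 0, 0, 0, 0, 0, 0, 0, 0],
)

```text
t: 28.65
position: [0.44, 0.0623, 0.0775]
tcp_rot: [0.363, 1.57, 0.246]
ft_force: [0.6, 1.0, 0.4]
finger_gap: -0.0002
```

```bash
python3 -c "
from h import *
hasp()"
```

```text
tcp case [-0.1078  0.0004  0.0775] F [0.6 1.  0.4] t 28.65
scene ex -0.115 n 38 z [0.053 0.058 0.119]
scene ex -0.105 n 112 z [0.051 0.065 0.123]
scene ex -0.095 n 122 z [0.052 0.108 0.13 ]
scene ex -0.085 n 4 z [0.114 0.115 0.116]
scene ex -0.075 n 43 z [0.069 0.071 0.079]
scene ex -0.065 n 55 z [0.07  0.072 0.075]
scene ex -0.055 n 45 z [0.069 0.073 0.075]
scene ex -0.045 n 54 z [0.069 0.072 0.076]
scene ex -0.035 n 53 z [0.07  0.073 0.075]
scene ex -0.025 n 51 z [0.07  0.072 0.074]
scene ex -0.015 n 50 z [0.07  0.072 0.075]
top ex -0.015 n 3 z [0.068 0.07  0.07 ]
```

Emit:
apply_moves(
  offset=[
    [-0.0005, 0, 0.005],
    [0, 0, 0.006],
    [0.0003, 0, 0.006],
    [0.001, 0, 0.006],
    [0.0016, 0, 0.006],
    [0.0022, 0, 0.0056],
    [0.0028, 0, 0.0055],
    [0, 0, 0],
  ],
  spin=[0, 0, 0, 0, 0, 0, 0, 0],
)

```text
t: 29.55
position: [0.4794, 0.0578, 0.0693]
tcp_rot: [1.99, 1.571, 1.874]
ft_force: [0.1, -0.8, 1.0]
finger_gap: -0.0006
```

```bash
python3 -c "
from h import *
hasp()"
```

```text
tcp case [-0.0682  0.0006  0.0693] F [ 0.1 -0.8  1. ] t 29.55
scene ex -0.105 n 3 z [0.073 0.073 0.074]
scene ex -0.095 n 15 z [0.06  0.077 0.08 ]
scene ex -0.085 n 9 z [0.081 0.083 0.085]
scene ex -0.075 n 24 z [0.069 0.088 0.112]
scene ex -0.065 n 82 z [0.07  0.074 0.114]
scene ex -0.055 n 102 z [0.07  0.097 0.119]
scene ex -0.045 n 72 z [0.07  0.073 0.105]
scene ex -0.035 n 51 z [0.07  0.073 0.075]
scene ex -0.025 n 58 z [0.07  0.072 0.075]
scene ex -0.015 n 44 z [0.069 0.072 0.075]
```

Emit:
apply_moves(
  offset=[
    [0.003, 0, 0.0051],
    [0.0038, 0, 0.0048],
    [0.0042, 0, 0.0044],
    [0.004, 0, 0.0039],
    [0.002, 0, 0.002],
    [0.002, 0, 0.0015],
    [0, 0, 0],
  ],
  spin=[0, 0, 0, 0, 0, 0, 0],
)

```text
t: 30.35
position: [0.5003, 0.0553, 0.0504]
tcp_rot: [-3.138, 1.57, 3.029]
ft_force: [-0.1, -0.3, -0.2]
finger_gap: 0.0001
```

Emit:
apply_moves(
  offset=[
    [0.001, 0, 0],
    [0.001, 0, 0],
    [0, 0, 0],
  ],
  spin=[0, 0, 0],
)

```text
t: 30.65
position: [0.5007, 0.0553, 0.0493]
tcp_rot: [0.024, 1.57, -0.092]
ft_force: [-0.5, -0.8, 15.1]
finger_gap: 0.0002
```

Emit:
apply_moves(
  offset=[
    [0.0007, 0, 0],
    [0, 0, 0],
  ],
  spin=[0, 0],
)

```text
t: 30.85
position: [0.5009, 0.0554, 0.0491]
tcp_rot: [-0.022, 1.569, -0.138]
ft_force: [-4.1, -2.0, 25.2]
finger_gap: 0.0001
```

Emit:
apply_moves(
  offset=[
    [-0.01, 0, 0],
    [-0.03, 0, 0],
    [-0.04, 0, 0],
    [-0.04, 0, 0],
    [0, -0.03, 0],
    [0, -0.04, 0],
    [0, -0.05, 0],
    [0, -0.05, 0],
    [0, -0.05, 0],
    [0, 0, 0],
    [0, 0, 0],
  ],
  spin=[0, 0, 0, 0, 0, 0, 0, 0, 0, 0, 0],
)

```text
t: 31.95
position: [0.4743, -0.164, 0.168]
tcp_rot: [2.77, 1.57, 2.652]
ft_force: [0.3, 0.2, -0.0]
finger_gap: -0.0001
```

Run:
```python
from h import *
hasp()
a,d=snapshot("top");b,_=snapshot("scene")
cv2.imwrite("pics/f.png",np.hstack([cv2.resize(a[130:280,230:390],(400,375),interpolation=2),cv2.resize(b[130:280,280:440],(400,375),interpolation=2)]))
for th in("spatula","ink_jar","tape","ink_can","brush_pot","print_block"):
    print(th,[(round(r["conf"],2),np.median(p,0).round(3).tolist()) for r,p in find("scene",th,_)[:1]])
```

```text
tcp case [-0.0466 -0.2203  0.168 ] F [ 0.3  0.2 -0. ] t 31.95
scene ex -0.085 n 46 z [0.072 0.076 0.079]
scene ex -0.075 n 53 z [0.071 0.076 0.08 ]
scene ex -0.065 n 45 z [0.072 0.076 0.082]
scene ex -0.055 n 51 z [0.073 0.076 0.079]
scene ex -0.045 n 50 z [0.074 0.077 0.079]
scene ex -0.035 n 53 z [0.074 0.077 0.079]
scene ex -0.025 n 68 z [0.07  0.074 0.079]
scene ex -0.015 n 55 z [0.07  0.072 0.075]
top ex -0.095 n 6 z [0.045 0.048 0.051]
top ex -0.085 n 46 z [0.056 0.075 0.082]
top ex -0.075 n 41 z [0.068 0.076 0.083]
top ex -0.065 n 39 z [0.071 0.075 0.081]
top ex -0.055 n 39 z [0.072 0.077 0.084]
top ex -0.045 n 42 z [0.072 0.076 0.082]
top ex -0.035 n 39 z [0.073 0.078 0.082]
top ex -0.025 n 39 z [0.069 0.074 0.079]
top ex -0.015 n 40 z [0.068 0.072 0.077]
spatula [(0.88, [0.448, -0.247, 0.004])]
ink_jar [(0.84, [0.396, -0.142, 0.055])]
tape [(0.57, [0.379, 0.3, 0.018])]
ink_can [(0.9, [0.563, -0.452, 0.086])]
brush_pot [(0.63, [0.784, -0.155, 0.079])]
print_block [(0.85, [0.511, 0.442, 0.02])]
```

View pics/f.png

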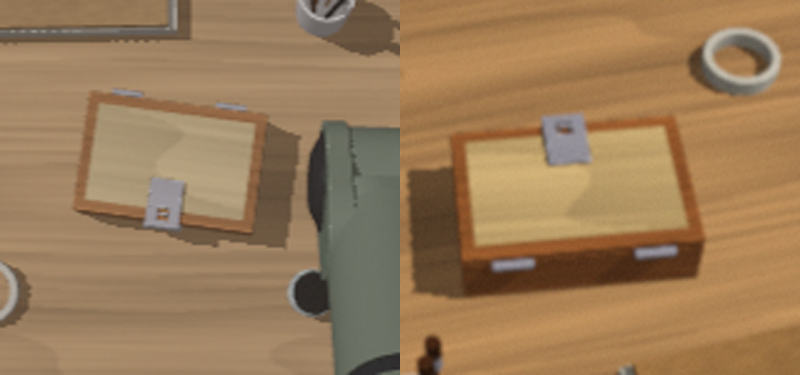

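The lid is shut and the hasp lies flat at z 0.076–0.077 over the staple, at (163,200) on the left and (567,140) on the right. The robot is clear of everything, so I hand in.

```bash
python3 -c "
from rig import ticket
print(ticket.finish_job())"
```

```text
the job is handed in; nothing more can be done
None
```

The ink roller is in the case's front bay, the lid is shut, and the hasp lies flat over the staple. I handed the job in at about 32 s, with the arm clear of everything.

**Last checks**
- **Roller:** I lowered it until it touched the floor of the bay (5.5 N), then let go. It sat within 1 mm of the bay's centre, with nothing reading higher than 41 mm, well below the 60 mm rim.
- **Lid:** the arm pushed it down slowly all the way. Its face read 72 mm from front to back.
- **Hasp:** I swung it over only after the lid was shut. Its arm read 76–77 mm along its length, with the staple through the slot.
- **Other things:** the spatula showed in its starting place. The ink jar, tape, ink can, brush pot and print block were all found, but I had not measured them at the start.

**What went wrong on the way**
- **Missed grip:** the first grip closed above the handle, because the fingertips stand about 27–28 mm behind the reported TCP. I regripped lower, and the roller stayed where it was.
- **First push on the lid:** the finger pressed on the lid's top edge with up to 44 N at the wrist, then slipped over it. That may count against the 40 N limit if the gripper's body was touching; from the later evidence it was the fingertip. I then pushed again lower down.
- **Lid seating:** the final push to seat the lid reached 51 N through the fingertips, below the 120 N wrist limit.

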